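# Unlatch the board rack and hold its gate open

### The arm

A 7-joint arm with a two-finger parallel gripper is mounted at the origin on the work surface. World frame = base frame: x ahead of the robot, y to its left, z up, the work surface at z = 0. Lengths are in mm, angles in rad, forces in N, time in s.
With the tool pointing down it reaches from about 350 to 900 mm from the base axis. Payload 19.9 kg.
Tool frame: the origin (TCP) lies at the very end of the fingers, on their centre line; the grasp point (between the pads) lies 19 mm behind it; z points along the fingers, y is the line along which they close (so a half turn about z gives the same grasp; the last joint's range is limited). The gripper opens to 94 mm and grips with 3 to 60 N. Pads are 16 mm wide; open, the fingers measure 119 mm over their backs; the gripper's body (75 mm by 177 mm) begins 78 mm behind the grasp point.
Start: joints at [-1.353, 0.417, -0.01, 1.614, 0.005, 1.111, -0.053], TCP at [159.941, 604.167, 205.425] pointing down, gripper open.
Joint ranges: [-2.81, 2.81], [-0.39, 2.02], [-1.27, 1.25], [0.06, 2.57], [-1.19, 4.33], [0.19, 2], [-2.82, 2.82]. Speed limits (rad/s): [1.89, 1.89, 2.39, 2.39, 3.01, 3.01, 3.01].

### API

Orientations are given as a rotation vector (axis times angle).
In Python, from workcell import robot, eoat, inverse_kinematics, get_obs, eyes, finish_job gives the robot as it stands. Calls block until the motion is done:
- robot.reach(position, orientation): joint-space move of the TCP to a pose.
- robot.move_linear(position, orientation=None, speed=150, guard=None): straight line of the TCP; orientation=None keeps the orientation; speed is the mean speed in mm/s. With guard (N) it stops when the force on the tool has changed by that much, and returns True; else False.
- robot.set_joints(angles): joint-space move.
- eoat.let_go() and eoat.close_gripper(): open the fingers fully, or close them until they stop; the grip force is fixed at half the most.
- robot.dwell(seconds).
- inverse_kinematics(position, orientation): joint angles nearest the present ones, or None.
- get_obs(): the state.
- eyes.snapshot(name): name is "side" or "top"; returns a dict with "color" (384x512x3 uint8, red, green, blue), "z_map" (384x512 float32, mm along the optical axis (not along the pixel's ray), 0 where there is no reading), "fx", "fy", "cx", "cy" (pixels), "extrinsics" (4x4, takes a point from world to camera coordinates). Camera axes: x right, y down, z forward; pixel columns grow to the right and rows downward; lengths in mm; the calibration is good to about 2 mm. A picture is of the moment at which its call begins.
A pose or a line that the arm cannot do raises robot.PlanningError and nothing moves.
- finish_job(): hands the job in; it is judged then, once.
The state is a dict: "t": time; "q": joint angles; "joint_velocities": joint speeds; "joint_torque": joint torques, N m; "tcp_pos": TCP position; "tcp_rot": TCP orientation; "wrist_force": force on the tool from outside, world axes, zero at the start; "wrist_torque": the same for the moment, N m; "gripper_width": finger opening in mm; "gripper_force": force on a finger pad.
Only numpy, scipy, OpenCV 4.12 (cv2) and the standard library are available. Lean on these libraries where they do the work, as an engineer would, in place of code of your own. Each camera call takes 0.05 s, during which the arm holds its last target. There are 200 camera calls.

### The job

I need to get a board out of the rack, and its gate will not stay open by itself: squeeze the catch with the two round pegs fully home, pinching its pegs together between the fingers, and after that do the same with the catch with the two flat paddles. Then take the gate by its upright handle post, swing it out past its detent until it stands about square to the rack's front, and keep holding it there by the post: finish while holding it, do not let go. Leave both catches squeezed and the other things on the bench where they are.

Things in the scene. Friction and masses are not known exactly. Their poses are not given: they have to be found in the camera images.
- rack: Bench rack for circuit boards, fixed: black base 200 x 240 mm, aluminium frame 125 mm high, five green boards on edge. Origin at the centre of its underside, z up; the gate closes its front (-x side). Both catches stand on the front crossbar (top 125 mm high, 60 mm in front of the origin), 45 mm to either side of the middle, 46 mm free between them.
- peg_catch: Catch with two round black pegs, 10 mm in diameter, on the rack's front crossbar, left or right of its middle. Its pair stands side by side along the rack's y, 40 mm tall, 44 mm over the outer faces, 32 mm when squeezed home. The -y one is fixed; the +y one slides towards it against about 6 N of friction and stays where left. Origin on the crossbar top, midway between the two at the start; axes as the rack's.
- peg_mid (a point): Squeezing point of the peg catch: 28 mm above the crossbar top, midway between the pair's outer faces before squeezing; does not move. The pair reaches 14 mm above it; the sliding foot lies 14 mm and the mounting strip 25 mm below it.
- peg_lug: The fixed peg of the peg catch; origin at crossbar top height, 17 mm to the +y side of the peg's axis.
- peg_tab: The sliding peg of the peg catch; origin at crossbar top height, 17 mm to the -y side of the peg's axis.
- peg_slide (a joint): Travel of the sliding peg, m: about 0 latched, 0.012 squeezed fully home at its stop; from 0.010 its hook is clear of the gate.
- paddle_catch: Catch with two flat black paddles, 8 mm thick, 26 mm wide along the rack's x, on the rack's front crossbar, left or right of its middle. Its pair stands side by side along the rack's y, 40 mm tall, 44 mm over the outer faces, 32 mm when squeezed home. The -y one is fixed; the +y one slides towards it against about 6 N of friction and stays where left. Origin on the crossbar top, midway between the two at the start; axes as the rack's.
- paddle_mid (a point): Squeezing point of the paddle catch: 28 mm above the crossbar top, midway between the pair's outer faces before squeezing; does not move. The pair reaches 14 mm above it; the sliding foot lies 14 mm and the mounting strip 25 mm below it.
- paddle_lug: The fixed paddle of the paddle catch; origin at crossbar top height, 18 mm to the +y side of the paddle's middle.
- paddle_tab: The sliding paddle of the paddle catch; origin at crossbar top height, 18 mm to the -y side of the paddle's middle.
- paddle_slide (a joint): Travel of the sliding paddle, m: about 0 latched, 0.012 squeezed fully home at its stop; from 0.010 its hook is clear of the gate.
- gate (a joint): Angle of the barred aluminium gate, rad: 0 shut, 1.57 square to the rack's front, stop at 1.70. Opens clockwise seen from above, free end out towards the rack's -x. Each catch locks it. A spring pulls it shut (up to 3 N at the handle). A ball detent between 0.85 and 1.15 adds about 4 N; let go beyond it, the gate falls back to about 1.15.
- gate_hinge (a point): Point on the gate's upright hinge axis, 155 mm above the bench, fixed to the rack; 90 mm in front (-x) and 95 mm to the left (+y) of the rack's origin.
- gate_handle: Handle of the gate: upright round black post, 14 mm in diameter, top 178 mm above the bench, free to grip from above down to 125 mm; on a bracket in front of the gate, 131 mm from the hinge axis. Turns with the gate. Origin on the post's axis at bench height; gate shut, that is 130 mm in front of and 30 mm to the right (-y) of the rack's origin.
- gate_grip (a point): Point on the handle post's axis, 155 mm above the bench (23 mm below its top).
- parts_tray: Bystander, not to be disturbed: black compartment tray 85 x 120 x 20 mm, lying right in front of the rack. Origin at the middle of its underside.
- flux_bottle: Bystander, not to be disturbed: white bottle, 44 mm diameter, 105 mm tall, standing left of the rack. Origin at the middle of its underside.
- marker: Bystander, not to be disturbed: white and blue marker pen, 130 mm long, 17 mm thick, lying left in front of the rack. Origin at the middle of its underside.
- wool_tin: Bystander, not to be disturbed: round tin with brass wool, 68 mm diameter, 39 mm tall, in front of the rack. Origin at the middle of its underside.
- loose_board: Bystander, not to be disturbed: green circuit board 100 x 75 mm, about 13 mm high, lying right in front of the rack. Origin at the middle of its underside.
- screw_jar: Bystander, not to be disturbed: amber jar with black cap, 52 mm diameter, 55 mm tall, left of the rack. Origin at the middle of its underside.
- tweezers: Bystander, not to be disturbed: steel tweezers 120 mm long, 6 mm high, lying left in front of the rack. Origin at the middle of its underside.

How it is judged (in metres and radians):
On the way, in this order (a step that is already met when the one before it is completed fails the run):
1. the peg catch is squeezed fully home with both its pegs between the fingers, the paddle catch and gate still shut (value of joint peg_slide above 0.0105 m and contact force between the fingers and peg_tab above 1 N and contact force between the fingers and peg_lug above 1 N and value of joint paddle_slide below 0.005 m and value of joint gate below 0.15 rad), for 0.1 s.
2. the paddle catch is squeezed fully home with both its paddles between the fingers, the gate still shut (value of joint paddle_slide above 0.0105 m and contact force between the fingers and paddle_tab above 1 N and contact force between the fingers and paddle_lug above 1 N and value of joint peg_slide above 0.01 m and value of joint gate below 0.15 rad), for 0.1 s.
3. the gate is swung past its detent, moved by its handle (value of joint gate above 1.2 rad and contact force between the fingers and gate_handle above 0.5 N), for 0.1 s.
At the end, for the whole second after the job is handed in: The gate stands at 1.40 rad (80 degrees) or more, still (under 0.1 rad/s), with the fingers pressing on its handle post with at least 0.7 N; both catches are still squeezed (travel over 10 mm); every bystander is within 30 mm of where it began (value of joint gate above 1.4 rad and velocity of joint gate between -0.1 and 0.1 rad/s and contact force between the fingers and gate_handle above 0.7 N and value of joint each of peg_slide, paddle_slide above 0.01 m and distance of each of parts_tray, flux_bottle, marker, wool_tin, loose_board, screw_jar, tweezers from where it was at the start of the episode below 0.03 m); the arm keeps its last pose, push and grip.
It fails at once if the paddle catch is squeezed before the peg catch (value of joint paddle_slide above 0.006 m and value of joint peg_slide below 0.01 m).
It fails at once if a bystander is pushed more than 30 mm or knocked over (distance of any of parts_tray, flux_bottle, marker, wool_tin, loose_board, screw_jar, tweezers from where it was at the start of the episode above 0.03 m or angle between any of flux_bottle, screw_jar's own z axis and vertical above 0.5 rad).
It also fails if it takes over 61 s, if anything falls off the work surface, if the arm or the gripper's body presses on something with over 40 N, if the wrist force passes 120 N, or if a joint passes its speed limit or range.

## Working session

There is one attempt and no reset: what is moved stays moved. The work goes in short steps, each a Python script; the robot and the scene stay as the last script left them, time stands still between calls to the robot, and variables do not carry over. Pictures are saved under pics/ and viewed, at most 10 in all, crops included, and the job is handed in when it is done.

```bash
mkdir -p pics; ls
python3 - <<'E'
from workcell import eyes,get_obs
import cv2,numpy as np
for n in("top","side"):
    s=eyes.snapshot(n); cv2.imwrite(f"pics/{n}0.png",s["color"][:,:,::-1]); np.savez(f"{n}0.npz",**s)
    print(n,s["fx"],s["cx"],s["cy"],np.round(s["extrinsics"],3).tolist())
o=get_obs();print(o["t"],o["tcp_rot"],o["wrist_force"],o["gripper_width"])
E
```

```text
pics
top 396.06286799699865 262.55751394393417 194.37629449516297 [[-0.006, -1.0, 0.017, -17.909], [-0.986, 0.003, -0.166, 548.832], [0.166, -0.018, -0.986, 910.645], [0.0, 0.0, 0.0, 1.0]]
side 411.715555131062 257.555904562741 192.55362257719682 [[0.884, -0.468, 0.001, -487.797], [-0.267, -0.506, -0.82, 216.24], [0.385, 0.725, -0.572, 1035.966], [0.0, 0.0, 0.0, 1.0]]
0.1 [-4.05315128e-01 -3.11526053e+00  1.79436307e-03] [ 0.13871768 -0.13086652  0.52746246] 93.8099695299522
```

View pics/top0.png

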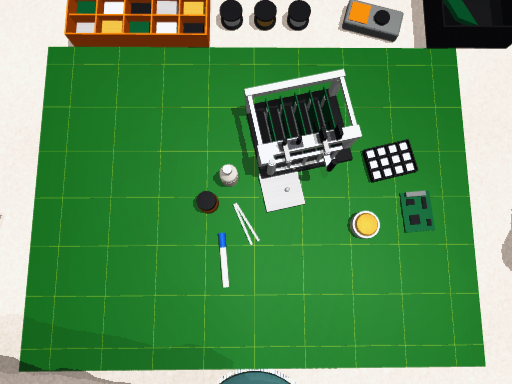

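View pics/side0.png

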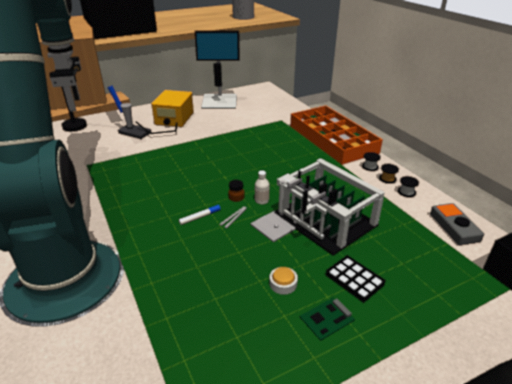

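```bash
cat > h.py <<'E'
import numpy as np
def load(n): return dict(np.load(n+".npz"))
def ray(s,u,v,z):
    E=s["extrinsics"];R=E[:3,:3];c=-R.T@E[:3,3]
    d=R.T@np.array([(u-s["cx"])/s["fx"],(v-s["cy"])/s["fy"],1]);return c+d*(z-c[2])/d[2]
def proj(s,p):
    q=s["extrinsics"]@np.append(p,1);return np.array([s["fx"]*q[0]/q[2]+s["cx"],s["fy"]*q[1]/q[2]+s["cy"]])
def cloud(s):
    v,u=np.mgrid[:384,:512];z=s["z_map"];E=s["extrinsics"]
    P=np.stack([(u-s["cx"])/s["fx"]*z,(v-s["cy"])/s["fy"]*z,z],-1)-E[:3,3]
    return P@E[:3,:3]
E
python3 - <<'E'
from h import *
import cv2
a=load("top0");b=load("side0")
ca=a["color"][60:180,235:365];cb=b["color"][150:255,265:390]
A=cv2.resize(ca[:,:,::-1],None,fx=6,fy=5,interpolation=cv2.INTER_CUBIC)
cv2.imwrite("pics/tc.png",cv2.resize(ca[:,:,::-1],None,fx=5,fy=5,interpolation=cv2.INTER_CUBIC))
cv2.imwrite("pics/sc.png",cv2.resize(cb[:,:,::-1],None,fx=5,fy=5,interpolation=cv2.INTER_CUBIC))
# frame top plane: points at z 119..131
for n,s in(("t",a),("s",b)):
    P=cloud(s);m=(s["z_map"]>0)&(abs(P[...,2]-125)<5)&(P[...,0]>400)&(P[...,0]<900)&(abs(P[...,1])<300)
    Q=P[m];print(n,m.sum(),Q.min(0),Q.max(0),cv2.minAreaRect(Q[:,:2].astype(np.float32)),np.median(Q[:,2]))
    for lo,hi in((135,150),(150,172),(158,172),(172,185)):
        m=(s["z_map"]>0)&(P[...,2]>lo)&(P[...,2]<hi)&(P[...,0]>400)&(P[...,0]<900)&(abs(P[...,1])<300)
        k,l,st,ce=cv2.connectedComponentsWithStats(m.astype(np.uint8))
        for i in range(1,k): 
            if st[i,4]>3: print(lo,st[i,4],ce[i].round(1),P[l==i].mean(0).round(1),s["color"][l==i].mean(0).round())
E
```

```text
t 2625 [ 590.93496368 -244.93074497  120.00293494] [832.77542657  22.79118963 129.93532784] ((697.5047607421875, -117.67185974121094), (230.76597595214844, 240.07510375976562), 12.146163940429688) 124.56976467479416
135 26 [336.7 134. ] [ 668.8 -184.9  142.1] [11. 12. 12.]
135 95 [324.8 145.4] [ 642.5 -157.5  142.5] [160. 160. 161.]
135 9 [297.8 142.2] [650.1 -97.6 141.5] [13. 12. 15.]
135 98 [286.3 153. ] [624.8 -71.5 143.3] [195. 193. 195.]
135 10 [329.7 167.3] [ 592.5 -166.7  142.3] [10. 11. 12.]
150 72 [339.2 130. ] [ 671.2 -186.3  163. ] [26. 26. 29.]
150 71 [323.3 133.2] [ 663.7 -151.2  163.5] [27. 27. 29.]
150 26 [299.  138.5] [651.8 -98.  163.2] [28. 28. 30.]
150 23 [284.3 141.5] [644.9 -66.  163.6] [30. 29. 32.]
150 22 [331.2 165.1] [ 593.1 -166.7  160.4] [15. 18. 18.]
158 56 [339.6 129.4] [ 671.6 -186.6  165.7] [30. 30. 32.]
158 56 [323.7 132.7] [ 663.9 -151.7  166.1] [29. 29. 31.]
158 21 [299.2 138. ] [652.2 -98.2 165.7] [32. 32. 34.]
158 19 [284.5 141.1] [645.2 -66.3 165.7] [31. 31. 34.]
158 13 [331.9 164.7] [ 592.7 -167.2  165.4] [13. 17. 15.]
172 35 [333.9 161.5] [ 596.
[... 468 characters left out ...]
. 11. 10.]
135 25 [304.  203.8] [ 594.4 -174.1  142.5] [18. 18. 18.]
150 19 [299.  173.3] [645.1 -69.3 161.5] [42. 44. 40.]
150 24 [307.5 178. ] [ 652.4 -100.7  161.7] [12. 30. 12.]
150 61 [322.3 187.4] [ 662.7 -155.4  160.3] [13. 15. 14.]
150 60 [332.7 192.9] [ 671.1 -189.9  161.2] [11. 15. 13.]
150 39 [304.6 197.9] [ 595.  -173.8  160.6] [31. 30. 29.]
158 14 [299.  172.5] [645.  -69.2 164.1] [50. 51. 48.]
158 16 [307.5 177. ] [ 652.4 -100.3  164.8] [12. 31. 14.]
158 38 [322.4 186.1] [ 662.9 -155.4  164.6] [12. 14. 13.]
158 39 [332.9 191.7] [ 671.5 -189.4  164.7] [13. 17. 14.]
158 26 [304.5 196.8] [ 594.6 -173.7  164.2] [31. 31. 30.]
172 23 [305.  192.3] [ 596.2 -172.3  176.8] [32. 31. 31.]
```

View pics/tc.png

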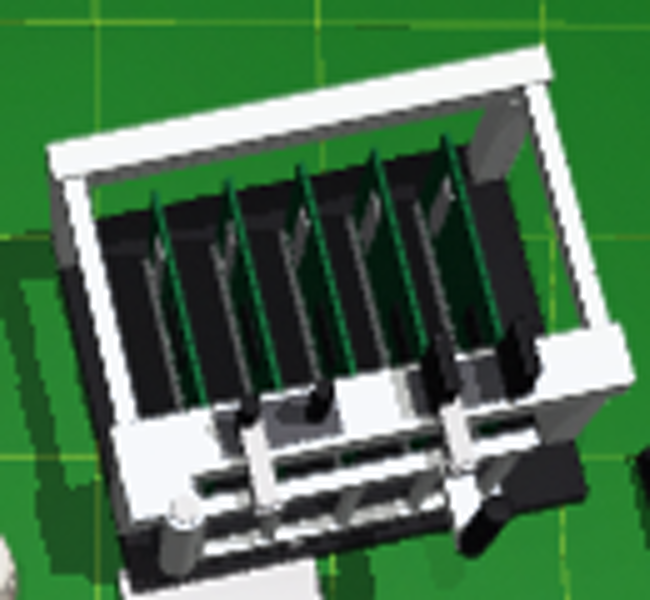

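View pics/sc.png

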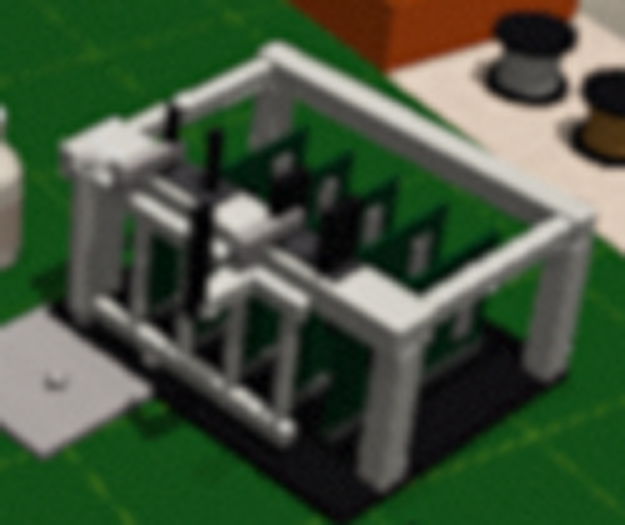

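The top view shows the peg catch on the left, with pegs near (284,141) and (299,138). The paddle catch is on the right, near (324,133) and (339,130), and the handle post top is at (334,162). The side view agrees with this. Both catch midpoints are 90 mm apart at a yaw of about 12.2°. The handle predicted from them is (596,-171), and it was measured at (596,-171).

```bash
cat > g.py <<'E'
import numpy as np
from workcell import robot,eoat,inverse_kinematics,get_obs,eyes,finish_job
YAW=0.212; C,S=np.cos(YAW),np.sin(YAW); R=np.array([[C,-S],[S,C]])
O=np.array([658,-127.])-R@[-60,0]
def W(x,y,z): return list(O+R@[x,y])+[z]
def down(yaw): f=yaw/2+np.pi/2; return [np.pi*np.cos(f),np.pi*np.sin(f),0]
def st(m=""):
    o=get_obs(); print(m,round(o["t"],2),np.round(o["tcp_pos"],1),"w",round(o["gripper_width"],1),"gf",round(o["gripper_force"],1),"F",np.round(o["wrist_force"],1)); return o
E
python3 - <<'E'
from g import *
print(O)
robot.move_linear([159.9,604.2,300]); 
robot.reach(W(-60,45-4,260),down(YAW)); st("above")
print(robot.move_linear(W(-60,45-4,143.5),speed=80,guard=8)); st("down")
eoat.close_gripper(); st("closed")
import cv2
s=eyes.snapshot("top"); t=eyes.snapshot("side")
f=lambda s,a,b,c,d:cv2.resize(s["color"][a:b,c:d,::-1],(390,390),interpolation=cv2.INTER_CUBIC)
cv2.imwrite("pics/sq1.png",np.hstack([f(s,60,190,235,365),f(t,140,250,255,365)]))
E
```

```text
[ 716.65672235 -114.37506739]
above 3.86 [649.5 -86.1 259.9] w 94.0 gf 0.0 F [ 0.1 -0.5  0. ]
False
down 5.47 [649.6 -87.  143.9] w 93.7 gf 0.0 F [ 0.3 -0.9  0.1]
closed 6.47 [649.9 -89.1 143.5] w 30.5 gf 30.1 F [  9.4 -10.9  -8.2]
```

Run:
```python
from g import *
robot.move_linear(W(-60,45-6.5,143.5),speed=20); robot.dwell(.3); st("shift")
```

```text
shift 7.14 [650.  -89.3 143.5] w 30.6 gf 30.1 F [0.6 0.5 1.3]
```

View pics/sq1.png

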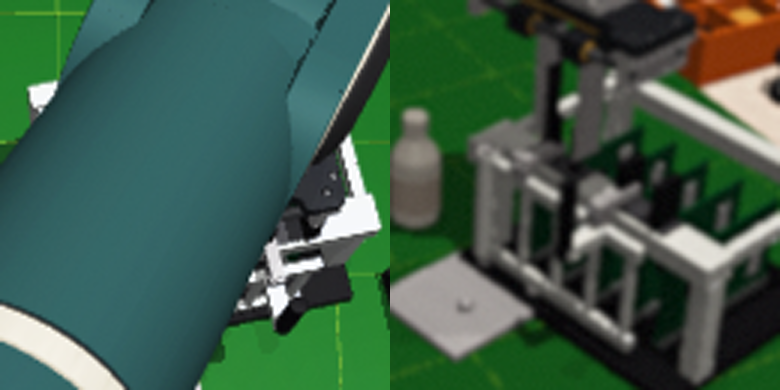

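The side view (right half) shows both pegs between the finger pads, at about (550,100) and (590,110). With width 30.6 mm and 30 N on the pads, the peg catch is home. Next I'll release it, check its pegs and squeeze the paddles.

Run:
```python
from g import *
import cv2
eoat.let_go(); st("open")
robot.move_linear(W(-60,45-5,230),speed=150); 
robot.move_linear(W(-60,-45-5,230),speed=150); s=eyes.snapshot("side")
print(robot.move_linear(W(-60,-45-5,143.5),speed=80,guard=8)); st("down")
eoat.close_gripper(); st("closed")
robot.move_linear(W(-60,-45-6.3,143.5),speed=20); robot.dwell(.3); st("shift")
t=eyes.snapshot("side")
f=lambda s,a,b,c,d:cv2.resize(s["color"][a:b,c:d,::-1],(390,390),interpolation=cv2.INTER_CUBIC)
cv2.imwrite("pics/sq2.png",np.hstack([f(s,140,250,255,365),f(t,140,250,255,365)]))
```

```text
open 8.21 [649.9 -89.4 143.5] w 94.0 gf 0.0 F [-0.3  0.2  0.4]
False
down 10.97 [ 668.8 -176.   144.1] w 94.3 gf 0.0 F [0.8 0.3 0.7]
closed 11.96 [ 668.8 -177.2  143.5] w 31.5 gf 30.1 F [ 4.2 -7.4 -3.5]
shift 12.51 [ 668.8 -177.2  143.5] w 31.3 gf 30.1 F [ 0.5 -1.2  1.3]
```

View pics/sq2.png

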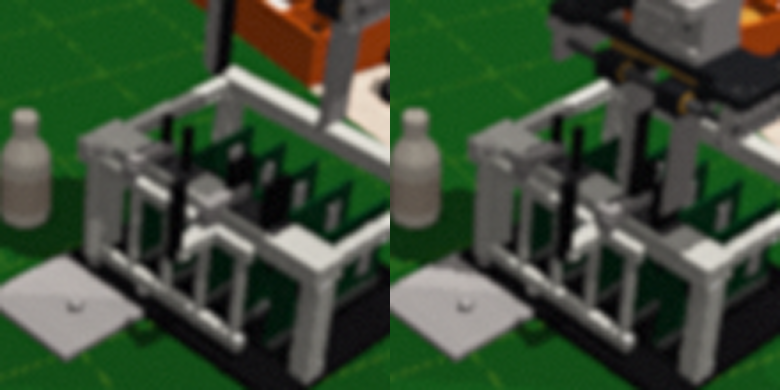

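The left half shows the two pegs close together at (165,140) and (187,150). The right half shows both paddles between the pads at (635,140) and (680,160). Width is 31.3 mm at 30 N, so the paddle catch is home too. Next I'll lift, verify the travel from depth, and grip the post.

```bash
cat >> g.py <<'E'
def gate(a,z,k=1.0,off=0):
    c,s=np.cos(a),np.sin(a); v=np.array([[c,s],[-s,c]])@[-40,-125]
    return W(-90+v[0],95+v[1],z),down(YAW-k*a+off)
E
python3 - <<'E'
from g import *
from h import cloud
import cv2
eoat.let_go(); st("open")
robot.move_linear(W(-60,-50,260),speed=200)
robot.move_linear(W(-130,-30,260),speed=150)
s=eyes.snapshot("side");P=cloud(s)
m=(s["z_map"]>0)&(P[...,2]>150)&(P[...,2]<172)&(P[...,0]>600)&(P[...,0]<720)&(abs(P[...,1]+120)<120)
k,l,stt,ce=cv2.connectedComponentsWithStats(m.astype(np.uint8))
for i in range(1,k):
    if stt[i,4]>3: p=P[l==i].mean(0); print(stt[i,4],np.round(p,1),"local",np.round(R.T@(p[:2]-O),1))
for k in(1,.5,0):
    print(k,[(lambda q:None if q is None else np.round(q,2).tolist())(inverse_kinematics(*gate(a,136,k))) for a in(0,.8,1.55)])
print(get_obs()["q"])
E
```

```text
open 13.62 [ 668.8 -177.1  143.5] w 94.1 gf 0.0 F [-0.8  0.9 -0.4]
24 [647.8 -79.3 160.3] local [-59.9  48.8]
28 [ 652.8 -100.4  159.8] local [-59.5  27.1]
121 [ 668.7 -178.3  161.2] local [-60.3 -52.4]
4 [ 601.  -176.3  158.3] local [-126.1  -36.2]
1 [[-0.34, 0.61, 0.8, 1.71, -0.5, 1.04, 2.41], [-0.62, 0.5, 1.02, 1.96, -0.52, 0.97, 1.64], [-0.97, 0.53, 1.23, 2.06, -0.61, 0.98, 0.82]]
0.5 [[-0.34, 0.61, 0.8, 1.71, -0.5, 1.04, 2.41], [-0.57, 0.46, 0.94, 1.96, -0.46, 0.95, 1.99], [-0.87, 0.42, 1.06, 2.06, -0.46, 0.92, 1.45]]
0 [[-0.34, 0.61, 0.8, 1.71, -0.5, 1.04, 2.41], [-0.52, 0.43, 0.87, 1.96, -0.41, 0.93, 2.34], [-0.76, 0.35, 0.9, 2.06, -0.35, 0.89, 2.13]]
[-0.39563284  0.48716875  0.88194696  1.583286   -0.38938894  1.25724107
  2.3345537 ]
```

Peg separation is 21.7 mm against 22 mm when home, so both catches are squeezed. I'll grip the post and swing with half wrist rotation to stay clear of joint limits.

Run:
```python
from g import *
import cv2
print(robot.move_linear(gate(0,137)[0],speed=90,guard=8)); st("down")
eoat.close_gripper(); st("closed")
for a in np.linspace(0,1.55,13)[1:]:
    p,r=gate(a,137,.5); robot.move_linear(p,r,speed=60); o=st("%.2f"%a)
    if np.linalg.norm(o["wrist_force"])>40: print("STOP");break
robot.dwell(.5); st("end")
t=eyes.snapshot("side");s=eyes.snapshot("top")
cv2.imwrite("pics/g.png",np.hstack([cv2.resize(x["color"][60:300,130:370,::-1],(400,400)) for x in(s,t)]))
```

```text
False
down 16.55 [ 596.1 -171.1  137.5] w 93.6 gf 0.0 F [-0.5 -0.4  0.3]
closed 17.76 [ 595.9 -171.2  137. ] w 13.5 gf 30.0 F [ 0.4 -0.6 -1.3]
0.13 18.19 [ 579.  -168.4  137. ] w 13.3 gf 30.0 F [ 0.8 -3.2 -2.7]
0.26 18.62 [ 563.  -163.6  137. ] w 13.5 gf 30.0 F [ 0.1 -3.6 -3.4]
0.39 19.06 [ 547.4 -156.9  137. ] w 12.9 gf 30.0 F [-1.1 -5.4 -3.2]
0.52 19.49 [ 532.8 -148.2  137. ] w 13.3 gf 30.0 F [-2.4 -7.2 -2.6]
0.65 19.93 [ 519.4 -137.7  137. ] w 13.6 gf 30.0 F [-4.1 -8.1 -3. ]
0.78 20.36 [ 507.4 -125.6  137. ] w 13.0 gf 30.0 F [-6.  -8.1 -0.5]
0.90 20.79 [ 497.2 -112.2  137. ] w 13.2 gf 30.0 F [ -8.8 -10.4   1.4]
1.03 21.23 [488.4 -97.2 136.9] w 13.1 gf 30.0 F [-15.8  -8.6   8.1]
1.16 21.66 [481.8 -81.3 136.8] w 13.3 gf 30.0 F [-18.3  -7.8  11.3]
1.29 22.09 [477.7 -64.5 136.8] w 13.4 gf 30.0 F [-18.4  -6.3  10.8]
1.42 22.52 [475.9 -47.2 136.7] w 13.7 gf 30.0 F [-17.   -3.2  10. ]
1.55 22.96 [476.3 -30.  136.7] w 13.7 gf 30.0 F [-16.1  -1.2   9.8]
end 23.46 [476.4 -30.2 136.7] w 13.7 gf 30.0 F [-15.2  -1.    9.1]
```

View pics/g.png

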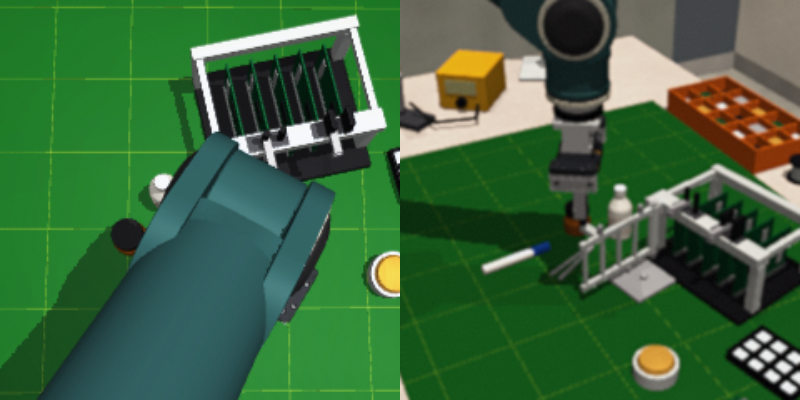

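The gate stands square to the front in the side view, at about (620,245), with the post between the fingers (13.7 mm, 30 N). The bottle, marker, tweezers and tin are in place, so I'm handing in.

Run:
```python
from g import *
st(); print(finish_job())
```

```text
23.56 [476.3 -30.2 136.7] w 13.5 gf 30.0 F [-15.1  -3.2   8.5]
the job is handed in; nothing more can be done
None
```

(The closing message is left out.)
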